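Close up a microscope lamp house after a lamp change

ROBOT

A 6-joint arm with a two-finger parallel gripper is mounted at the origin on the work surface. World frame = base frame: x ahead of the robot, y to its left, z up, the work surface at z = 0. Lengths are in m, angles in rad, forces in N, time in s.
With the tool pointing down it reaches from about 0.375 to 0.75 m from the base axis. Payload 9 kg.
Tool frame: the origin (TCP) lies between the finger pads; the fingertips stand 17 mm ahead of it and the grasp point (between the pads) lies 2 mm behind it; z points along the fingers, y is the line along which they close (so a half turn about z gives the same grasp; the last joint's range is limited). The gripper opens to 85 mm and grips with 20 to 120 N. Pads are 22 mm wide; open, the fingers measure 114 mm over their backs; the gripper's body (76 mm by 85 mm) begins 54 mm behind the grasp point. The pads swing forward as they close: fully open they stand 13 mm farther back than shut.
Start: joints at [-1.492, 0.104, 0.097, 1.564, 0, 1.353], TCP at [0.175, -0.574, 0.248] pointing down, gripper open.
Joint ranges: [-2.99, 2.99], [-0.84, 1.86], [-1.1, 1.16], [-1.84, 2.11], [-1.51, 1.56], [-3.14, 3.14]. Speed limits (rad/s): [2.22, 2.22, 2.57, 3.14, 3.14, 3.14].

INTERFACE

Orientations are given as a rotation vector (axis times angle).
In Python, from station import manip gives the robot as it stands.
- The arm moves only by the tool step_arm, never from a script. Its argument "increments" is a list of rows, each a list of 7 numbers: the shift along the tool's x, y, z in cm, then the turn, a rotation vector about the tool's x, y, z in rad, then the opening, from 0 (shut) to 1 (fully open). In form: [[dx, dy, dz, ax, ay, az, claw], ...]. A call has 1 to 10 rows; each row is the pose to reach, as a shift and turn from the pose commanded when the call began, along the tool's axes at that moment; what a row does not reach only later rows make up. A row lasts 1/12 s, in which the tool goes at most 41.7 mm and 7.16 degrees, less where a joint would pass 70% of its speed; a pose out of reach is approached as far as the arm can. A call with a gripper value outside its range is refused whole. The fingers move at their own pace and stop on an object; "squeeze" is the grip in N (left out, the last holds). Time passes only in rows, so rows that repeat a pose let the fingers close. It gives the time, the measured TCP pose, the force, the opening and the grip force at its end, in the units of the state.
- manip.sense(): the state, without advancing time (a new reading comes with each control period).
- manip.grab_frame(name): name is "scene" or "top" or "wrist"; returns (picture, depth): 384x512x3 uint8, red, green, blue; 384x512 float32, m along the optical axis (not along the pixel's ray), 0 where there is no reading.
- manip.get_calibration(name): a dict with "fx", "fy", "cx", "cy" (pixels), "T" (4x4, takes a point from camera to world coordinates). Camera axes: x right, y down, z forward; pixel columns grow to the right and rows downward; lengths in m; the calibration is good to about 2 mm. A picture is of the moment at which its call begins: read the wrist's pose just before it. get_calibration takes no time and is no camera call; for the wrist camera it gives the pose at the moment of the call.
- manip.hand_in(): hands the job in; it is judged then, once.
The state is a dict: "clock": time; "q": joint angles; "qvel": joint speeds; "joint_torque": joint torques, N m; "position": TCP position; "eef_rot": TCP orientation; "force": force on the tool from outside, world axes, zero at the start; "moment": the same for the moment, N m; "gripper_width": finger opening in m; "grip_force": force on a finger pad.
Only numpy, scipy, OpenCV 4.12 (cv2) and the standard library are available. Lean on these libraries where they do the work, as an engineer would, in place of code of your own. Each camera call takes 0.05 s, during which the arm holds its last target. There are 200 camera calls.

TASK

The lamp in the microscope's lamp house has just been changed: reset the hour meter by twisting the power unit's black reset knob clockwise to its stop, then let go of it so that it springs back. Next turn the quarter-turn fastener on the lamp house's cover until its slot lines up with the two marks on the cover, and then press the cover fully down against the frame. Finish while still holding the cover pressed shut, with the fastener still lined up, and leave the jar, the slide box and the carton where they are.

Things in the scene. Friction and masses are not known exactly. Their poses are not given: they have to be found in the camera images.
- power_unit: white painted metal box, 180 (x) x 150 (y) x 100 high, fixed to the bench; origin at the centre of its underside, z up, -x is its front. On its top: a black twist knob towards the front and a dark hour-meter window towards the back. It may stand left or right of the lamp house.
- reset_twist (a joint): angle of the reset knob, rad: 0 at rest, grows as the knob is twisted clockwise (seen from above), mechanical stop at 1.1. A spring returns it to 0 when let go (0.06 N m at rest to 0.19 N m at the stop).
- knob_grip (a point): centre of the reset knob's bar grip, on its vertical axis, where to pinch it; 30 mm towards the front (-x) of the power unit's centre and 130 mm above the bench. The grip is a black bar 42 long, 13 thick, its top 10 mm above this point. The point turns with the knob.
- reset_knob: the black reset knob: a disc 42 in diameter and 8 high with an upright bar grip across it, 42 long (its x axis), 13 thick (y), top 36 above the origin; origin on the axis at the underside, 104 mm above the bench. At rest the bar points along the power unit's x axis. Take it from above across its 13 mm thickness.
- lamp_house: grey painted metal housing, 190 (x) x 150 (y), its frame's top edge 100 above the bench, fixed to the bench; origin at the centre of its underside, z up, -x is its front. An aluminium cover lies over its top, hinged at its back (+x) edge. A steel receptacle with a slot along the lamp house's x axis sits under the fastener.
- cover: aluminium access cover, 181 (x) x 150 (y) x 6 thick, hinged along the back edge; origin on the hinge line, at the middle of its underside; the plate runs from 2 to 183 mm along -x from there. It carries the wing fastener and a round rubber thumb pad.
- cover_hinge (a joint): opening angle of the cover, rad: 0 is flat down on the frame (fully shut), 0.09 is its rest position at which a spring holds it up (front edge about 16 mm high). It needs about 7 N on the thumb pad to be held shut and springs up again when let go. Until the fastener is lined up (within about 0.17 rad) its cross-bar lands on the receptacle and the cover stops at about 0.07.
- fastener (a joint): angle of the quarter-turn fastener in the cover, rad: 0 when its wing and slot lie along the lamp house's x axis, in line with the two marks; negative values are how far it still has to be turned clockwise (seen from above), positive values are too far. Starts between -1.3 and -0.45; light friction (0.06 N m), stays where it is left; end stops at -1.5 and 0.6, none at 0.
- fastener_grip (a point): centre of the steel wing of the fastener, on its axis, where to pinch it: 20 mm above the wing's foot, which is 1 mm above the cover's upper face; the wing is 44 long (the point's x axis), 12 thick (y), and its top is 12 mm above this point, with a dark slot along it. The axis stands 113 mm from the hinge line, on the cover's midline. Take it from above across its 12 mm thickness.
- cover_pad (a point): top centre of the round rubber thumb pad, 26 mm in diameter, on the cover's midline near its front edge, 164 mm from the hinge line, 51 mm in front of the fastener's axis; a place to press the cover down. It goes down about 15 mm from rest to shut, where its top is 107 mm above the bench.
- jar: bystander: closed specimen jar, 52 in diameter, 75 high, origin at the centre of its underside
- slide_box: bystander: grey slide box, 100 x 85 x 34 high, origin at the centre of its underside
- carton: bystander: lamp carton lying flat, 130 (x) x 50 x 50 high, origin at the centre of its underside
There are look-alikes about, which are no part of the job. What is shaped like the power_unit but turquoise is not meant.

How it is judged:
On the way, in this order (a step that is already met when the one before it is completed fails the run):
1. the reset knob is twisted to its stop (value of joint reset_twist above 1 rad), for 0.1 s.
2. the reset knob is let go and has sprung back (value of joint reset_twist below 0.12 rad and contact force between the fingers and reset_knob below 0.3 N), for 0.2 s.
3. the fastener's slot is lined up with the marks (value of joint fastener between -0.2 and 0.2 rad), for 0.1 s.
At the end, for the whole second after the job is handed in: The cover is held shut by the fingers (hinge angle under 0.02 rad, fingers on the cover or its fastener with more than 2 N), the fastener is within 0.2 rad of the marks and the reset knob is back at rest (under 0.12 rad) (all of step 3 and value of joint cover_hinge below 0.02 rad and value of joint reset_twist below 0.12 rad and contact force between the fingers and cover above 2 N); the arm keeps its last pose, push and grip.
It fails at once if the jar is pushed away (more than 30 mm) (distance of jar from where it was at the start of the episode above 0.03 m).
It fails at once if the slide box is pushed away (more than 30 mm) (distance of slide_box from where it was at the start of the episode above 0.03 m).
It fails at once if the carton is pushed away (more than 30 mm) (distance of carton from where it was at the start of the episode above 0.03 m).
It also fails if it takes over 72 s, if anything falls off the work surface, if the arm or the gripper's body presses on something with over 40 N, if the wrist force passes 120 N, or if a joint passes its speed limit or range.

## Working session

There is one attempt and no reset: what is moved stays moved. The work goes in short steps, Python scripts to look and compute and a tool call to move; the robot and the scene stay as the last step left them, time stands still between calls to the robot, and variables do not carry over. Pictures are saved under pics/ and viewed, at most 10 in all, crops included, and the job is handed in when it is done.

Besides the shell and the picture viewer there is one more tool, called in YAML: its name, and indented under it one key for each argument. step_arm: Moves the arm, as the interface text tells. Its arguments: {"type":"object","properties":{"increments":{"type":"array","items":{"type":"array","items":{"type":"number"}}},"squeeze":{"type":"number"}},"required":["increments"]}

```bash
mkdir -p pics; python3 - <<'E'
from station import manip
import cv2,numpy as np
s=manip.sense();print(s)
for n in("scene","top"):
    p,d=manip.grab_frame(n);c=manip.get_calibration(n);np.savez(f"pics/{n}.npz",p=p,d=d,**{k:np.array(v) for k,v in c.items()})
    cv2.imwrite(f"pics/{n}1.png",p[:,:,::-1]);print(n,c)
E
```

```text
{'clock': 0.0, 'q': array([-1.49171904e+00,  1.04669993e-01,  9.64478777e-02,  1.56391369e+00,
        1.67298754e-05,  1.35309868e+00]), 'qvel': array([-0.00087356, -0.00026553, -0.00074393,  0.00026166, -0.00133173,
        0.00128432]), 'joint_torque': array([ 5.15115262e-04, -5.56942427e+01,  5.03640282e+01,  1.75489741e-02,
       -3.48086742e-04, -1.05365845e-05]), 'position': array([ 0.17545171, -0.57343758,  0.24752771]), 'eef_rot': array([-3.10574852e+00, -4.64266679e-01, -1.71858819e-04]), 'force': array([-0.89594479,  0.41348155,  0.10614908]), 'moment': array([ 0.01648285, -0.00925896,  0.01578697]), 'grip_force': 0.0, 'gripper_width': 0.08516048625475883}
scene {'fx': 367.0359335351553, 'fy': 367.0359335351553, 'cx': 253.67756231093728, 'cy': 197.3844492238808, 'T': array([[-0.86333476,  0.41928637, -0.28080603,  0.87618089],
       [ 0.50459549,  0.72393239, -0.47043095,  0.530362  ],
       [ 0.0060393 , -0.54783285, -0.83656601,  1.12074832],
       [ 0.        ,  0.        ,  0.        ,  1.        ]])}
top {'fx': 359.7716255152342, 'fy': 359.7716255152342, 'cx': 258.275026618218, 'cy': 186.95047492288913, 'T': array([[-2.51921809e-04, -9.85054857e-01,  1.72240720e-01,
         3.50448170e-01],
       [-9.99748636e-01, -3.61332865e-03, -2.21270872e-02,
        -3.30968445e-02],
       [ 2.24187570e-02, -1.72202999e-01, -9.84806340e-01,
         1.14820694e+00],
       [ 0.00000000e+00,  0.00000000e+00,  0.00000000e+00,
         1.00000000e+00]])}
```

View pics/top1.png

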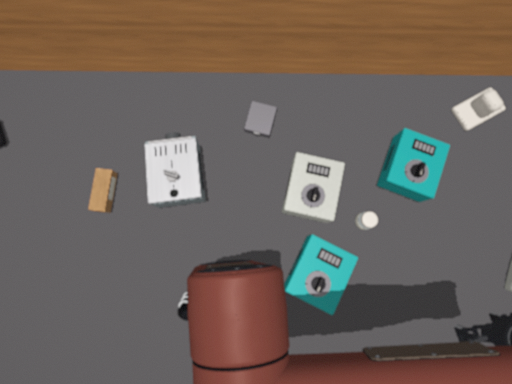

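View pics/scene1.png

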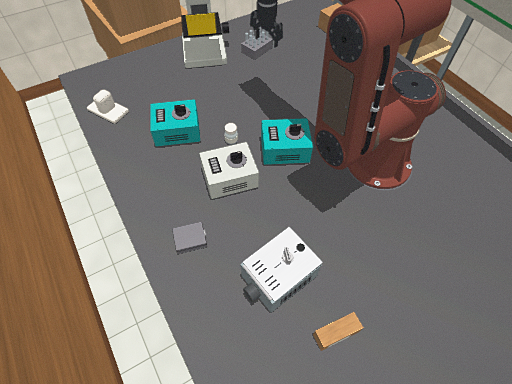

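The top view shows the white power unit at (315,187) with its knob at (314,195). The lamp house is at (173,170), its fastener at (172,175) and its pad at (174,193). Turquoise look-alikes stand at (415,165) and (321,275).

```bash
cat > h.py <<'E'
import numpy as np,cv2
def cloud(d,c):
    v,u=np.mgrid[:d.shape[0],:d.shape[1]]
    P=np.stack([(u-c['cx'])/c['fx']*d,(v-c['cy'])/c['fy']*d,d],-1)
    return P@c['T'][:3,:3].T+c['T'][:3,3]
def ray(u,v,z,c):
    r=c['T'][:3,:3]@np.array([(u-c['cx'])/c['fx'],(v-c['cy'])/c['fy'],1]);o=c['T'][:3,3]
    return o+r*(z-o[2])/r[2]
E
python3 - <<'E'
from h import *
C=np.load("pics/top.npz");p,d=C['p'],C['d'];W=cloud(d,C)
def rect(sl,zl,zh,name):
    m=np.zeros(d.shape,bool);m[sl]=1
    m&=(d>0)&(W[...,2]>zl)&(W[...,2]<zh)
    q=W[m];r=cv2.minAreaRect((q[:,:2]*1000).astype(np.float32));print(name,m.sum(),r,np.median(q[:,2]),q[:,:2].mean(0))
rect(np.s_[145:228,278:350],.085,.115,'pu')
rect(np.s_[128:212,138:210],.09,.125,'lh')
rect(np.s_[185:208,300:328],.125,.15,'knobtop')
rect(np.s_[165:187,158:186],.12,.16,'wing')
rect(np.s_[205:240,350:385],.06,.1,'jar')
S=np.load("pics/scene.npz");d,W=S['d'],cloud(S['d'],S);p2=S['p']
rect(np.s_[140:200,195:262],.085,.115,'pu s')
rect(np.s_[140:172,222:250],.125,.15,'knob s')
rect(np.s_[225:300,238:325],.09,.125,'lh s')
rect(np.s_[240:268,278:297],.125,.16,'wing s')
a=cv2.resize(p[130:230,130:230],None,fx=4,fy=4,interpolation=2);b=cv2.resize(p[140:240,270:370],None,fx=4,fy=4,interpolation=2)
e=cv2.resize(p2[220:320,235:335],None,fx=4,fy=4,interpolation=2)[:200*2]
cv2.imwrite("pics/crop.png",cv2.resize(np.hstack([a,e]),(800,400))[:,:,::-1])
E
```

```text
pu 2919 ((539.9673461914062, -224.10723876953125), (150.02359008789062, 181.05538940429688), 77.13583374023438) 0.10118545575080584 [ 0.53809951 -0.22278846]
lh 3177 ((587.6507568359375, 196.25213623046875), (191.8079833984375, 150.40072631835938), 7.38621711730957) 0.11446501811548027 [0.58334843 0.19456743]
knobtop 77 ((510.6039123535156, -217.2664031982422), (13.088386535644531, 41.859291076660156), 76.93731689453125) 0.13939343434346574 [ 0.50949498 -0.21639193]
wing 186 ((553.8650512695312, 194.24478149414062), (44.6668701171875, 77.74100494384766), 0.31259220838546753) 0.12721080632822168 [0.55475806 0.19113929]
jar 206 ((442.8477478027344, -391.6458740234375), (45.11079788208008, 45.42300033569336), 46.70402908325195) 0.07563733057500488 [ 0.4421443  -0.39001139]
pu s 1697 ((537.0158081054688, -217.9269561767578), (153.33216857910156, 180.12571716308594), 77.10459899902344) 0.1002953246149445 [ 0.54263646 -0.21005919]
knob s 62 ((508.2765197753906, -210.51962280273438), (14.126184463500977, 41.645050048828125), 79.90026092529297) 0.13827109123917025 [ 0.50914376 -0.20981335]
lh s 3177 ((584.756103515625, 201.56863403320312), (191.12901306152344, 151.3290557861328), 7.584221363067627) 0.11309378590638475 [0.58890805 0.20645103]
wing s 86 ((560.7574462890625, 200.73141479492188), (42.80485916137695, 24.250232696533203), 79.60359954833984) 0.14801759129662145 [0.56483057 0.20111643]
```

View pics/crop.png

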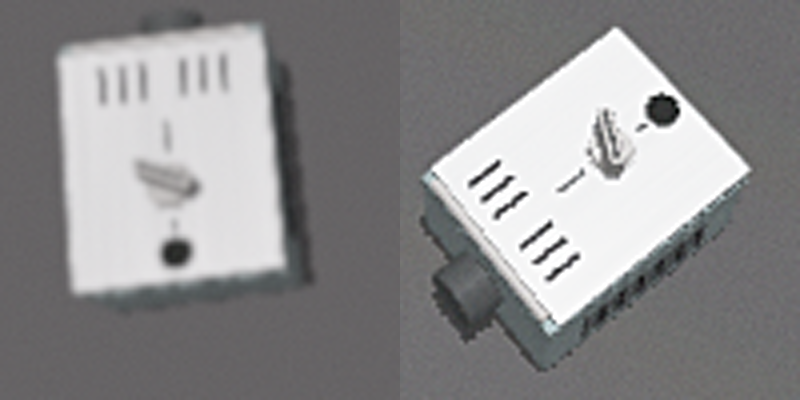

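step_arm:
  increments:
    - [3, -1.75, 0, 0, 0, -0.11, 1]
    - [6, -3.5, 0, 0, 0, -0.22, 1]
    - [9, -5.25, 0, 0, 0, -0.33, 1]
    - [12, -7, 0, 0, 0, -0.44, 1]
    - [15, -8.75, 0, 0, 0, -0.55, 1]
    - [18, -10.5, 0, 0, 0, -0.66, 1]
    - [21, -12.25, 0, 0, 0, -0.77, 1]
    - [24, -14, 0, 0, 0, -0.88, 1]
    - [27, -15.75, 0, 0, 0, -0.99, 1]
    - [30, -17.5, 0, 0, 0, -1.1, 1]

```text
clock: 0.93
position: [0.412, -0.3172, 0.2481]
eef_rot: [-2.401, -2.026, 0.0]
force: [0.9, 0.2, -0.0]
gripper_width: 0.0851
grip_force: 0.0
```

```bash
cat > plan.py <<'E'
import sys,numpy as np
from scipy.spatial.transform import Rotation as R
from station import manip
def plan(x,y,z,yawdeg):
    s=manip.sense();A=R.from_rotvec(s['eef_rot']);a=np.radians(yawdeg)
    B=R.from_matrix(np.array([[np.cos(a),np.sin(a),0],[np.sin(a),-np.cos(a),0],[0,0,-1]]))
    print('t',s['clock'].round(2) if hasattr(s['clock'],'round') else s['clock'],'pos',s['position'].round(4),'q',s['q'].round(2),'F',s['force'].round(1),'w',round(s['gripper_width'],4),'g',s['grip_force'])
    print('d cm',(A.inv().apply(np.array([x,y,z])-s['position'])*100).round(2),'turn',(A.inv()*B).as_rotvec().round(3))
if __name__=="__main__": plan(*map(float,sys.argv[1:5]))
E
python3 plan.py .5095 -.214 .25 167.1
```

```text
t 0.9333 pos [ 0.412  -0.3172  0.2481] q [-0.91 -0.14 -0.14  1.57 -0.    0.83] F [ 0.9  0.2 -0. ] w 0.0851 g 0.0
d cm [11.81  7.88 -0.19] turn [-0.    -0.    -1.514]
```

step_arm:
  increments:
    - [2, 1.3, 0, 0, 0, -0.12, 1]
    - [4, 2.6, 0, 0, 0, -0.24, 1]
    - [6, 4, 0, 0, 0, -0.36, 1]
    - [8, 5.3, 0, 0, 0, -0.48, 1]
    - [10, 6.6, 0, 0, 0, -0.6, 1]
    - [11.8, 7.9, 0, 0, 0, -0.72, 1]
    - [11.8, 7.9, 0, 0, 0, -0.84, 1]
    - [11.8, 7.9, 0, 0, 0, -0.96, 1]
    - [11.8, 7.9, 0, 0, 0, -1.08, 1]
    - [11.8, 7.9, 0, 0, 0, -1.2, 1]

```text
clock: 1.77
position: [0.5094, -0.2158, 0.2478]
eef_rot: [-0.835, -3.028, -0.0]
force: [-0.1, -0.5, -0.4]
gripper_width: 0.0856
grip_force: 0.0
```

step_arm:
  increments:
    - [0, 0, 0, 0, 0, -0.12, 1]
    - [0, 0, 0, 0, 0, -0.22, 1]
    - [0, 0, 0, 0, 0, -0.314, 1]
    - [0, 0, 0, 0, 0, -0.314, 1]
    - [0, 0, 0, 0, 0, -0.314, 1]

```text
clock: 2.18
position: [0.5093, -0.2161, 0.248]
eef_rot: [-0.366, -3.12, -0.0]
force: [-0.2, 0.4, 0.5]
gripper_width: 0.0855
grip_force: 0.0
```

```bash
python3 plan.py .5095 -.214 .25 167.1; python3 - <<'E'
from station import manip
from h import *
c=manip.get_calibration("wrist");p,d=manip.grab_frame("wrist");print(c['T'].round(3));W=cloud(d,c)
np.savez("pics/w1.npz",p=p,d=d,**c)
m=((d>0)&(W[...,2]>.13)&(W[...,2]<.15)&(np.hypot(W[...,0]-.51,W[...,1]+.214)<.05))
q=W[m];print(m.sum(),cv2.minAreaRect((q[:,:2]*1000).astype(np.float32)) if m.any() else 0, np.median(q[:,2]))
v,u=np.nonzero(m);print(u.min(),u.max(),v.min(),v.max()) if m.any() else 0
cv2.imwrite("pics/w1.png",p[:,:,::-1])
E
```

```text
t 2.1833 pos [ 0.5093 -0.2161  0.248 ] q [-0.64 -0.04 -0.05  1.56 -0.   -0.4 ] F [-0.2  0.4  0.5] w 0.0855 g 0.0
d cm [ 0.03  0.21 -0.2 ] turn [ 0.    -0.001 -0.009]
[[ 0.231  0.927  0.296  0.433]
 [ 0.973 -0.22  -0.07  -0.198]
 [ 0.001  0.304 -0.953  0.374]
 [ 0.     0.     0.     1.   ]]
803 ((506.69073486328125, -214.47828674316406), (12.919720649719238, 41.50101852416992), 76.86133575439453) 0.139886650113461
243 259 165 215
```

View pics/w1.png

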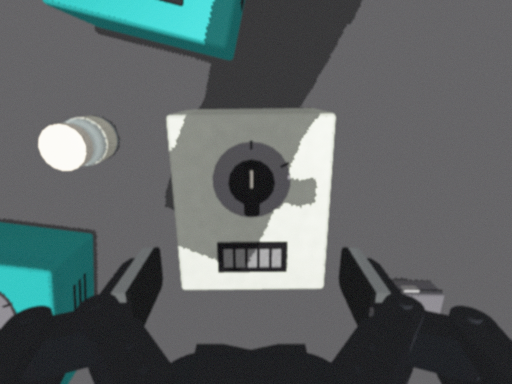

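The wrist view shows the knob's bar at (251,190), square to the fingers. Its centre comes out at (0.507, -0.2145).

step_arm:
  increments:
    - [0.2, 0.2, 3, 0, 0, 0, 0.7]
    - [0.2, 0.2, 6, 0, 0, 0, 0.6]
    - [0.2, 0.2, 9, 0, 0, 0, 0.6]
    - [0.2, 0.2, 11, 0, 0, 0, 0.6]
    - [0.2, 0.2, 11.5, 0, 0, 0, 0.6]
    - [0.2, 0.2, 11.5, 0, 0, 0, 0.6]

```text
clock: 2.73
position: [0.507, -0.2131, 0.1318]
eef_rot: [-0.364, -3.118, -0.002]
force: [-0.3, 0.2, -0.0]
gripper_width: 0.0513
grip_force: 0.0
```

```bash
python3 plan.py .507 -.2145 .133 166.9
```

```text
t 2.7333 pos [ 0.507  -0.2131  0.1318] q [-0.64 -0.03 -0.25  1.35 -0.   -0.4 ] F [-0.3  0.2 -0. ] w 0.0513 g 0.0
d cm [-0.03 -0.13 -0.12] turn [ 0.001 -0.003 -0.004]
```

step_arm:
  increments:
    - [0, -0.1, 0, 0, 0, 0, 0]
    - [0, -0.1, 0, 0, 0, 0, 0]
    - [0, -0.1, 0, 0, 0, 0, 0]
    - [0, -0.1, 0, 0, 0, 0, 0]
    - [0, -0.1, 0, 0, 0, 0, 0]
    - [0, -0.1, 0, 0, 0, 0, 0]
    - [0, -0.1, 0, 0, 0, 0, 0]
  squeeze: 60

```text
clock: 3.32
position: [0.5086, -0.2152, 0.1353]
eef_rot: [0.362, 3.118, -0.002]
force: [-0.0, 1.3, 7.1]
gripper_width: 0.0116
grip_force: 59.5
```

step_arm:
  increments:
    - [0, 0, -0.2, 0, 0, 0.12, 0]
    - [0, 0, -0.2, 0, 0, 0.24, 0]
    - [0, 0, -0.2, 0, 0, 0.36, 0]
    - [0, 0, -0.2, 0, 0, 0.48, 0]
    - [0, 0, -0.2, 0, 0, 0.6, 0]
    - [0, 0, -0.2, 0, 0, 0.72, 0]
    - [0, 0, -0.2, 0, 0, 0.84, 0]
    - [0, 0, -0.2, 0, 0, 0.95, 0]
    - [0, 0, -0.2, 0, 0, 1.04, 0]
    - [0, 0, -0.2, 0, 0, 1.08, 0]

```text
clock: 4.15
position: [0.5083, -0.2154, 0.1354]
eef_rot: [1.92, 2.484, -0.0]
force: [3.5, -3.5, -8.0]
gripper_width: 0.0119
grip_force: 60.5
```

step_arm:
  increments:
    - [0, 0, 0, 0, 0, 0.03, 0]
    - [0, 0, 0, 0, 0, 0.04, 0]
    - [0, 0, 0, 0, 0, 0.04, 0]
    - [0, 0, 0, 0, 0, 0.04, 0]

```text
clock: 4.48
position: [0.5083, -0.2154, 0.1354]
eef_rot: [1.962, 2.452, -0.001]
force: [4.0, -4.4, -7.1]
gripper_width: 0.0115
grip_force: 62.8
```

```bash
python3 plan.py .507 -.2145 .133 104; python3 - <<'E'
from station import manip
from h import *
import cv2
print(manip.sense()['moment'])
p,d=manip.grab_frame("wrist");cv2.imwrite("pics/w2.png",p[:,:,::-1])
E
```

```text
t 4.4833 pos [ 0.5083 -0.2154  0.1354] q [-0.64 -0.03 -0.25  1.35 -0.    0.71] F [ 4.  -4.4 -7.1] w 0.0115 g 62.81361937522888
d cm [ 0.11 -0.11  0.24] turn [ 0.001  0.002 -0.023]
[-0.89619851 -0.7777111   0.87277383]
```

View pics/w2.png

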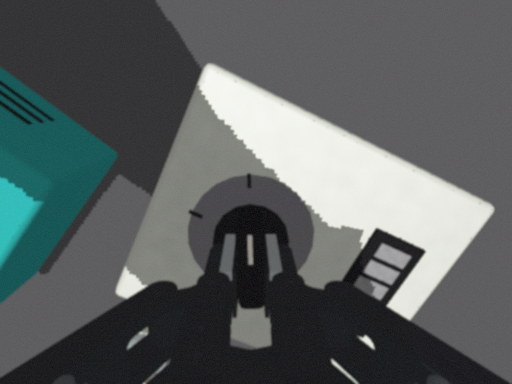

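The picture shows the knob's white line at (249,248) pointing at the stop mark at (249,180). The moment also confirms that the knob is at its stop, so I'm releasing it.

step_arm:
  increments:
    - [0, 0, 0, 0, 0, 0, 1]
    - [0, 0, 0, 0, 0, 0, 1]
    - [0, 0, 0, 0, 0, 0, 1]
    - [0, 0, 0, 0, 0, 0, 1]
    - [0, 0, 0, 0, 0, 0, 1]
    - [0, 0, 0, 0, 0, 0, 1]
    - [0, 0, -3, 0, 0, 0, 1]
    - [0, 0, -6, 0, 0, 0, 1]
    - [0, 0, -9, 0, 0, 0, 1]
    - [0, 0, -12, 0, 0, 0, 1]

```text
clock: 5.37
position: [0.5075, -0.2146, 0.2567]
eef_rot: [1.964, 2.452, -0.0]
force: [1.1, -0.7, 0.3]
gripper_width: 0.0852
grip_force: 0.0
```

```bash
python3 - <<'E'
from h import *
C=np.load("pics/top.npz");d=C['d'];W=cloud(d,C)
S=np.load("pics/scene.npz");W2=cloud(S['d'],S)
for n,w,o in(("top",W,(.571,.194)),("scene",W2,(.568,.2))):
    m=(w[...,2]>.134)&(w[...,2]<.165)&(np.hypot(w[...,0]-.56,w[...,1]-.197)<.04)
    q=w[m];print(n,m.sum(),cv2.minAreaRect((q[:,:2]*1000).astype(np.float32)),q[:,2].max())
E
python3 plan.py .56 .198 .255 125; python3 - <<'E'
from station import manip
from h import *
c=manip.get_calibration("wrist");p,d=manip.grab_frame("wrist");W=cloud(d,c)
m=((d>0)&(W[...,2]>.13)&(W[...,2]<.15)&(np.hypot(W[...,0]-.507,W[...,1]+.214)<.05));q=W[m]
print(m.sum(),cv2.minAreaRect((q[:,:2]*1000).astype(np.float32)))
E
```

```text
top 81 ((565.41796875, 194.07643127441406), (45.23371887207031, 13.22232723236084), 71.308837890625) 0.15456471656215132
scene 68 ((564.3668212890625, 200.46495056152344), (43.57915115356445, 11.908647537231445), 71.38185119628906) 0.15410723144771676
t 5.3667 pos [ 0.5075 -0.2146  0.2567] q [-0.64 -0.04 -0.04  1.58 -0.    0.71] F [ 1.1 -0.7  0.3] w 0.0852 g 0.0
d cm [39.12 14.13  0.17] turn [-0.     0.    -0.391]
823 ((507.7010192871094, -214.3304901123047), (13.774374961853027, 42.0667724609375), 77.28797912597656)
```

The knob is back at rest. The wing lies at about 71° and the house at 7.4°, so the fastener is near -1.1 rad. Next I move over it.

step_arm:
  increments:
    - [3.9, 1.4, 0, 0, 0, -0.11, 1]
    - [7.8, 2.8, 0, 0, 0, -0.22, 1]
    - [11.7, 4.2, 0, 0, 0, -0.33, 1]
    - [15.6, 5.6, 0, 0, 0, -0.44, 1]
    - [19.5, 7, 0, 0, 0, -0.55, 1]
    - [23.4, 8.4, 0, 0, 0, -0.66, 1]
    - [27.3, 9.8, 0, 0, 0, -0.77, 1]
    - [31.2, 11.2, 0, 0, 0, -0.88, 1]
    - [35.1, 12.6, 0, 0, 0, -0.99, 1]
    - [39, 14, 0, 0, 0, -1.1, 1]

```text
clock: 6.25
position: [0.5591, 0.1986, 0.2553]
eef_rot: [0.384, 3.117, -0.0]
force: [0.7, -0.2, -0.2]
gripper_width: 0.0854
grip_force: 0.0
```

```bash
python3 plan.py .555 .197 .255 251.4
```

```text
t 6.25 pos [0.5591 0.1986 0.2553] q [ 0.12  0.08  0.09  1.58 -0.    0.37] F [ 0.7 -0.2 -0.2] w 0.0854 g 0.0
d cm [ 0.36 -0.26  0.03] turn [-0.     0.    -1.491]
```

step_arm:
  increments:
    - [0.3, -0.2, 0, 0, 0, -0.12, 1]
    - [0.3, -0.2, 0, 0, 0, -0.24, 1]
    - [0.3, -0.2, 0, 0, 0, -0.36, 1]
    - [0.3, -0.2, 0, 0, 0, -0.48, 1]
    - [0.3, -0.2, 0, 0, 0, -0.6, 1]
    - [0.3, -0.2, 0, 0, 0, -0.72, 1]
    - [0.3, -0.2, 0, 0, 0, -0.84, 1]
    - [0.3, -0.2, 0, 0, 0, -0.96, 1]
    - [0.3, -0.2, 0, 0, 0, -1.08, 1]
    - [0.3, -0.2, 0, 0, 0, -1.2, 1]

```text
clock: 7.08
position: [0.5558, 0.1952, 0.2551]
eef_rot: [1.444, -2.79, 0.0]
force: [0.8, 0.4, 0.2]
gripper_width: 0.0851
grip_force: 0.0
```

step_arm:
  increments:
    - [0, 0, 0, 0, 0, -0.12, 1]
    - [0, 0, 0, 0, 0, -0.22, 1]
    - [0, 0, 0, 0, 0, -0.291, 1]
    - [0, 0, 0, 0, 0, -0.291, 1]
    - [0, 0, 0, 0, 0, -0.291, 1]

```text
clock: 7.5
position: [0.5558, 0.1952, 0.2552]
eef_rot: [1.822, -2.559, 0.0]
force: [0.0, 0.5, 0.5]
gripper_width: 0.0855
grip_force: 0.0
```

```bash
cat > tilt.py <<'E'
import sys,numpy as np
from scipy.spatial.transform import Rotation as R
from station import manip
def tplan(top,yaw,t=.09,lamp=7.4,below=.004):
    """TCP target: `below` m under wing top along the cover normal, tool z = -normal"""
    L=np.radians(lamp);n=np.array([np.cos(L)*np.sin(t),np.sin(L)*np.sin(t),np.cos(t)])
    a=np.radians(yaw);x=np.array([np.cos(a),np.sin(a),0]);x-=n*(x@n);x/=np.linalg.norm(x)
    B=R.from_matrix(np.stack([x,np.cross(-n,x),-n],1));s=manip.sense();A=R.from_rotvec(s['eef_rot'])
    tgt=np.array(top)-n*below
    print('t',round(s['clock'],2),'pos',s['position'].round(4),'q',s['q'].round(2),'F',s['force'].round(1),'M',s['moment'].round(2),'w',round(s['gripper_width'],4))
    print('d cm',(A.inv().apply(tgt-s['position'])*100).round(2),'turn',(A.inv()*B).as_rotvec().round(3))
E
python3 - <<'E'
from station import manip
from h import *
from tilt import tplan
c=manip.get_calibration("wrist");p,d=manip.grab_frame("wrist");W=cloud(d,c);np.savez("pics/w3.npz",p=p,d=d,**c)
m=((d>0)&(W[...,2]>.14)&(W[...,2]<.17)&(np.hypot(W[...,0]-.565,W[...,1]-.197)<.04));q=W[m]
r=cv2.minAreaRect((q[:,:2]*1000).astype(np.float32));print(m.sum(),r,np.percentile(q[:,2],[50,99]))
cv2.imwrite("pics/w3.png",p[:,:,::-1])
# cover plane
m=(d>0)&(W[...,2]>.095)&(W[...,2]<.125)&(np.hypot(W[...,0]-.585,W[...,1]-.2)<.11)
q=W[m];q0=q.mean(0);n=np.linalg.svd((q-q0)[::7],full_matrices=False)[2][2];n*=np.sign(n[2]);print('plane',q0,n)
h=cv2.minAreaRect((q[:,:2]*1000).astype(np.float32));print(h)
tplan([r[0][0]/1000,r[0][1]/1000,.1535],251.4)
E
```

```text
782 ((562.3006591796875, 196.2652587890625), (43.8883056640625, 12.605256080627441), 71.15105438232422) [0.14893914 0.15109581]
plane [0.57812645 0.19260643 0.11486117] [0.08883701 0.01115128 0.99598375]
((584.111328125, 199.54971313476562), (188.40899658203125, 150.10743713378906), 7.636317253112793)
t 7.55 pos [0.5558 0.1952 0.2552] q [ 0.12  0.07  0.08  1.57 -0.   -1.12] F [-0.1 -0.7 -0.8] M [-0.04 -0.01  0.04] w 0.0853
d cm [-0.3  -0.54 10.57] turn [-0.081  0.04  -0.01 ]
```

View pics/w3.png

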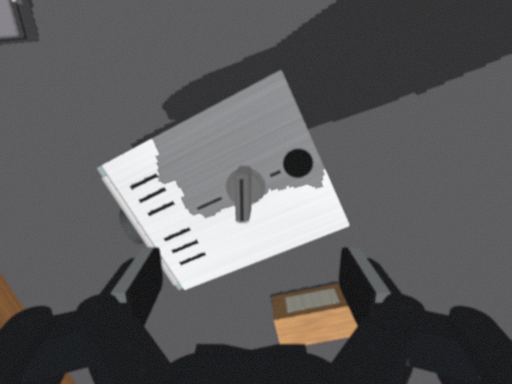

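The wrist view shows the wing at (243,195), the pad at (298,163) and the marks lying on the line between them. The measured cover tilt agrees with 0.09 rad, so I descend with the tool tilted to match.

step_arm:
  increments:
    - [-0.3, -0.55, 2, -0.04, 0.02, 0, 0.4]
    - [-0.3, -0.55, 4, -0.08, 0.04, 0, 0.4]
    - [-0.3, -0.55, 5, -0.08, 0.04, 0, 0.4]
    - [-0.3, -0.55, 6, -0.08, 0.04, 0, 0.4]
    - [-0.3, -0.55, 8, -0.08, 0.04, 0, 0.4]
    - [-0.3, -0.55, 10, -0.08, 0.04, 0, 0.4]
    - [-0.3, -0.55, 11, -0.08, 0.04, 0, 0.4]
    - [-0.3, -0.55, 11.2, -0.08, 0.04, 0, 0.4]
    - [-0.3, -0.55, 11.2, -0.08, 0.04, 0, 0.4]

```text
clock: 8.3
position: [0.5616, 0.1963, 0.1435]
eef_rot: [1.779, -2.492, -0.064]
force: [0.9, -0.3, 0.5]
gripper_width: 0.0338
grip_force: 0.0
```

```bash
python3 -c "
from tilt import tplan
tplan([.5623,.1963,.1495],251.2,lamp=7.5,below=.006)"
```

```text
t 8.3 pos [0.5616 0.1963 0.1435] q [ 0.12  0.21  0.02  1.47 -0.   -1.12] F [ 0.9 -0.3  0.5] M [-0.01 -0.14 -0.02] w 0.0338
d cm [ 0.   -0.02 -0.01] turn [-0.001  0.    -0.004]
```

step_arm:
  increments:
    - [0, 0, 0, 0, 0, 0, 0]
    - [0, 0, 0, 0, 0, 0, 0]
    - [0, 0, 0, 0, 0, 0, 0]
    - [0, 0, 0, 0, 0, 0, 0]
    - [0, 0, 0, 0, 0, 0, 0]
  squeeze: 40

```text
clock: 8.72
position: [0.5631, 0.1962, 0.1443]
eef_rot: [1.78, -2.494, -0.062]
force: [4.8, -1.2, 2.6]
gripper_width: 0.0113
grip_force: 42.7
```

step_arm:
  increments:
    - [0, 0, 0, 0, 0, 0.12, 0]
    - [0, 0, 0, 0, 0, 0.24, 0]
    - [0, 0, 0, 0, 0, 0.36, 0]
    - [0, 0, 0, 0, 0, 0.48, 0]
    - [0, 0, 0, 0, 0, 0.6, 0]
    - [0, 0, 0, 0, 0, 0.72, 0]
    - [0, 0, 0, 0, 0, 0.84, 0]
    - [0, 0, 0, 0, 0, 0.96, 0]
    - [0, 0, 0, 0, 0, 1.06, 0]
    - [0, 0, 0, 0, 0, 1.11, 0]

```text
clock: 9.55
position: [0.563, 0.1965, 0.1443]
eef_rot: [0.19, -3.049, 0.009]
force: [4.5, -0.1, 3.4]
gripper_width: 0.0114
grip_force: 42.9
```

step_arm:
  increments:
    - [0, 0, 0, 0, 0, 0, 0]
    - [0, 0, 0, 0, 0, 0, 0]
    - [0, 0, 0, 0, 0, 0, 0]

```text
clock: 9.8
position: [0.5629, 0.1964, 0.144]
eef_rot: [0.202, -3.048, 0.009]
force: [4.7, 0.0, 3.0]
gripper_width: 0.0109
grip_force: 42.9
```

```bash
python3 -c "
from tilt import tplan
tplan([.5623,.1963,.1495],187.5,lamp=7.5,below=.006)"
```

```text
t 9.8 pos [0.5629 0.1964 0.144 ] q [ 0.12  0.21  0.02  1.47 -0.   -0.02] F [4.7 0.  3. ] M [ 0.22 -1.37 -0.14] w 0.0109
d cm [ 0.11 -0.    0.06] turn [-0.     0.003  0.002]
```

step_arm:
  increments:
    - [0, 0, 0, 0, 0, 0, 0.5]
    - [0, 0, 0, 0, 0, 0, 0.5]
    - [0, 0, 0, 0, 0, 0, 0.5]
    - [0, 0, 0, 0, 0, 0, 0.5]
    - [0, 0, -3, 0, 0, 0, 0.5]
    - [0, 0, -6, 0, 0, 0, 0.5]
    - [0, 0, -9, 0, 0, 0, 1]
    - [0, 0, -10, 0, 0, 0, 1]
    - [0, 0, -10, 0, 0, 0, 1]

```text
clock: 10.55
position: [0.5721, 0.1977, 0.246]
eef_rot: [0.199, -3.05, 0.009]
force: [1.1, -0.1, -0.1]
gripper_width: 0.0771
grip_force: 0.0
```

```bash
python3 - <<'E'
from station import manip
from h import *
from tilt import tplan
c=manip.get_calibration("wrist");p,d=manip.grab_frame("wrist");W=cloud(d,c)
m=((d>0)&(W[...,2]>.14)&(W[...,2]<.17)&(np.hypot(W[...,0]-.563,W[...,1]-.197)<.04));q=W[m]
print(m.sum(),cv2.minAreaRect((q[:,:2]*1000).astype(np.float32)),np.median(q[:,2]))
m=(d>0)&(W[...,2]>.095)&(W[...,2]<.125)&(np.hypot(W[...,0]-.585,W[...,1]-.2)<.13)
q=W[m];print(cv2.minAreaRect((q[:,:2]*1000).astype(np.float32)))
# pad: dark blob on the plate in front
g=p.max(2);m=((g<60)&(d>0)&(W[...,2]>.11)&(W[...,2]<.135)&(np.hypot(W[...,0]-.512,W[...,1]-.19)<.03)).astype(np.uint8)
q=W[m>0];print('pad',m.sum(),q.mean(0),q.min(0),q.max(0))
cv2.imwrite("pics/w4.png",p[:,:,::-1])
tplan([.5123,.1897,.122],187.5,t=0,below=0)
E
```

```text
859 ((561.9111938476562, 196.95106506347656), (43.514652252197266, 11.833056449890137), 7.297943115234375) 0.14891544875646762
((584.5913696289062, 199.82232666015625), (188.9680633544922, 150.4246368408203), 7.562475204467773)
pad 692 [0.51003062 0.18957638 0.12188941] [0.49787009 0.17794833 0.11858513] [0.53443037 0.20125051 0.12460829]
t 10.6 pos [0.5714 0.1976 0.2436] q [ 0.12  0.23  0.23  1.65 -0.   -0.01] F [-0.1 -0.1 -0.2] M [ 0.02 -0.08 -0.02] w 0.0834
d cm [ 4.870e+00 -1.000e-02  1.264e+01] turn [-0.    -0.088 -0.   ]
```

View pics/w4.png

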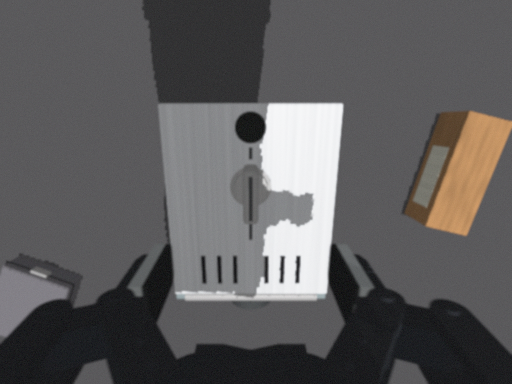

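The wing and its slot are now in line with the two marks (7.3° against 7.5°). The pad is at about (0.511, 0.1895), so next I shut the fingers and go over it.

step_arm:
  increments:
    - [2, 0, 0, 0, -0.044, 0, 0]
    - [5.2, 0, 0, 0, -0.088, 0, 0]
    - [5.2, 0, 0, 0, -0.088, 0, 0]
    - [5.2, 0, 1, 0, -0.088, 0, 0]
    - [5.2, 0, 3, 0, -0.088, 0, 0]
    - [5.2, 0, 5, 0, -0.088, 0, 0]
    - [5.2, 0, 7, 0, -0.088, 0, 0]
    - [5.2, 0, 9, 0, -0.088, 0, 0]
    - [5.2, 0, 10, 0, -0.088, 0, 0]
    - [5.2, 0, 10, 0, -0.088, 0, 0]
  squeeze: 30

```text
clock: 11.43
position: [0.5091, 0.1893, 0.144]
eef_rot: [0.204, -3.128, 0.001]
force: [-0.2, 0.1, 0.3]
gripper_width: -0.0001
grip_force: 0.0
```

```bash
python3 -c "
from tilt import tplan
tplan([.511,.1896,.124],187.5,t=0,below=0)"
```

```text
t 11.43 pos [0.5091 0.1893 0.144 ] q [ 0.12 -0.05 -0.25  1.38 -0.   -0.01] F [-0.2  0.1  0.3] M [-0.05  0.01 -0.01] w -0.0001
d cm [-0.21  0.01  2.  ] turn [-0.    -0.007 -0.001]
```

step_arm:
  increments:
    - [-0.2, 0, 0.4, 0, -0.007, 0, 0]
    - [-0.2, 0, 0.8, 0, -0.007, 0, 0]
    - [-0.2, 0, 1.2, 0, -0.007, 0, 0]
    - [-0.2, 0, 1.5, 0, -0.007, 0, 0]
    - [-0.2, 0, 1.8, 0, -0.007, 0, 0]
    - [-0.2, 0, 2.1, 0, -0.007, 0, 0]
    - [-0.2, 0, 2.4, 0, -0.007, 0, 0]
    - [-0.2, 0, 2.6, 0, -0.007, 0, 0]
    - [-0.2, 0, 2.6, 0, -0.007, 0, 0]

```text
clock: 12.18
position: [0.5125, 0.1898, 0.1239]
eef_rot: [-0.204, 3.129, -0.001]
force: [-8.9, -2.6, 17.2]
gripper_width: -0.0001
grip_force: 9.0
```

step_arm:
  increments:
    - [0, 0, 0.2, 0, 0, 0, 0]
    - [0, 0, 0.2, 0, 0, 0, 0]
    - [0, 0, 0.2, 0, 0, 0, 0]
    - [0, 0, 0.2, 0, 0, 0, 0]

```text
clock: 12.52
position: [0.5126, 0.1898, 0.1238]
eef_rot: [-0.204, 3.128, -0.001]
force: [-17.2, -3.9, 33.0]
gripper_width: 0.0004
grip_force: 16.3
```

```bash
python3 - <<'E'
from station import manip
from h import *
from tilt import tplan
tplan([.511,.1896,.124],187.5,t=0,below=0)
for n in("wrist","scene"):
    c=manip.get_calibration(n);p,d=manip.grab_frame(n);W=cloud(d,c)
    r=np.hypot(W[...,0]-.585,W[...,1]-.2)
    m=(d>0)&(W[...,2]>.095)&(W[...,2]<.13)&(r<.08)&(p.min(2)>120);q=W[m];q0=q.mean(0)
    nn=np.linalg.svd((q-q0)[::5],full_matrices=False)[2][2];print(n,m.sum(),'normal',nn*np.sign(nn[2]),q0)
    m=(d>0)&(W[...,2]>.127)&(W[...,2]<.145)&(np.hypot(W[...,0]-.56,W[...,1]-.197)<.032);q=W[m]
    print('wing',m.sum(),cv2.minAreaRect((q[:,:2]*1000).astype(np.float32)) if m.sum()>4 else 0)
    cv2.imwrite(f"pics/{n}5.png",p[:,:,::-1])
E
```

```text
t 12.52 pos [0.5126 0.1898 0.1238] q [ 0.12 -0.05 -0.29  1.33 -0.   -0.01] F [-17.2  -3.9  33. ] M [-0.77  3.64 -0.  ] w 0.0004
d cm [ 0.16  0.   -0.03] turn [-0.001  0.007 -0.   ]
wrist 5203 normal [-0.00794513 -0.00109063  0.99996784] [0.5272006  0.19236022 0.10627999]
wing 324 ((540.0966186523438, 194.05226135253906), (7.710335731506348, 5.922630786895752), 6.695536136627197)
scene 1891 normal [ 1.73343986e-03 -5.59018780e-04  9.99998341e-01] [0.58781067 0.20387421 0.10623907]
wing 70 ((560.5303344726562, 198.9070281982422), (42.04975128173828, 11.957426071166992), 7.147625923156738)
```

View pics/wrist5.png

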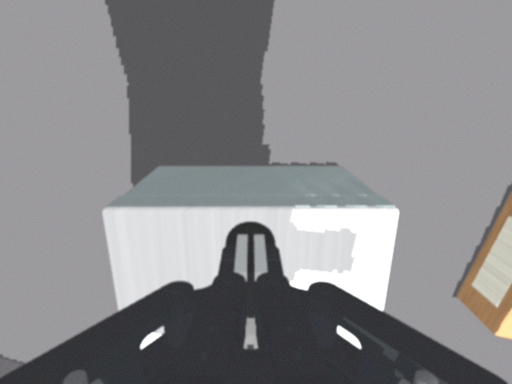

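The view shows the fingertips on the pad at (251,245) with the cover flat (normal vertical) and the wing at 7.1°. I'm easing the push slightly, then handing in.

step_arm:
  increments:
    - [0, 0, -0.1, 0, 0, 0, 0]
    - [0, 0, -0.1, 0, 0, 0, 0]
    - [0, 0, -0.1, 0, 0, 0, 0]
    - [0, 0, -0.1, 0, 0, 0, 0]

```text
clock: 12.95
position: [0.5125, 0.1898, 0.1238]
eef_rot: [-0.204, 3.128, -0.001]
force: [-13.0, -2.6, 24.5]
gripper_width: 0.0001
grip_force: 12.6
```

```bash
python3 -c "
from station import manip
s=manip.sense();print(s['force'],s['position']);print(manip.hand_in())"
```

```text
[-13.03806692  -2.58287956  24.54510506] [0.5125434  0.1897809  0.12381623]
the job is handed in; nothing more can be done
None
```

The job is handed in after about 13 s of robot time: the reset knob went to its stop and sprang back, the fastener is in line with its marks, and the fingers hold the cover shut with about 25 N. The hand-in gave no verdict.

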